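# Stand the packed columns at the warming panel and start it

### The arm

A 6-joint arm with a two-finger parallel gripper is mounted at the origin on the work surface. World frame = base frame: x ahead of the robot, y to its left, z up, the work surface at z = 0. Lengths are in m, angles in rad, forces in N, time in s.
With the tool pointing down it reaches from about 0.375 to 0.925 m from the base axis. Payload 5.7 kg.
Tool frame: the origin (TCP) lies midway between the tips of the shut fingers; the grasp point (between the pads) lies 19 mm behind it; z points along the fingers, x is the direction in which the jaws open and shut, and the axes are right-handed (so a half turn about z gives the same grasp; the last joint's range is limited). The gripper opens to 88 mm and grips with 3 to 60 N. Pads are 20 mm wide; open, the fingers measure 115 mm over their backs; the gripper's body (75 mm by 178 mm) begins 61 mm behind the grasp point.
Start: joints at [1.202, 0.359, 1.51, -0, 1.272, -0.115], TCP at [0.151, 0.581, 0.223] pointing down, gripper open.
Joint ranges: [-2.97, 2.97], [-1.01, 2.36], [0.21, 2.38], [-0.96, 4.11], [0.2, 2.71], [-2.98, 2.98]. Speed limits (rad/s): [2.39, 2.39, 3.14, 3.14, 3.14, 3.14].

### API

Orientations are given as a unit quaternion [x, y, z, w].
In Python, from bench import move_ptp, servo_line, goto_joints, move_gripper, sleep, inverse_kinematics, capture, PlanningError, close_job, spot_in, silhouettes, current_clock, current_joint_pos, current_qvel, current_joint_torque, current_position, current_orientation, current_force, current_torque, current_finger_gap gives the robot as it stands. Calls block until the motion is done:
- move_ptp(position, orientation): joint-space move of the TCP to a pose.
- servo_line(position, orientation=None, rate=0.15, contact_N=None): straight line of the TCP; orientation=None keeps the orientation; rate is the mean speed in m/s. With contact_N (N) it stops when the force on the tool has changed by that much, and returns True; else False.
- goto_joints(angles): joint-space move.
- move_gripper(opening): finger opening in m; the grip force is fixed at half the most; returns when the fingers have stopped.
- sleep(seconds).
- inverse_kinematics(position, orientation): joint angles nearest the present ones, or None.
- capture(name): name is "scene" or "side" or "wrist"; returns a dict with "image" (384x512x3 uint8, blue, green, red), "range_z" (384x512 float32, m along the optical axis (not along the pixel's ray), 0 where there is no reading), "intrinsics" (3x3 intrinsics, pixels), "R" (3x3) and "t" (3): a world point X has camera coordinates R X + t. Camera axes: x right, y down, z forward; pixel columns grow to the right and rows downward; lengths in m; the calibration is good to about 2 mm. The wrist camera is an equidistant fisheye: a pixel r from the principal point sees the ray r / f radians off the axis. A picture is of the moment at which its call begins.
A pose or a line that the arm cannot do raises PlanningError and nothing moves.
- close_job(): hands the job in, once; it reports no verdict.
Trained networks look in the newest picture that a camera, given by its name, has taken for a name from the list of things; names that differ only in an ending like _2 or _b are one class to them, and where a whole thing is asked for, a point or a joint stands for the part that bears it (a point fixed in the world has none). Each returns a list of dicts, best first, with "conf" (0 to 1); they miss things now and then, are a little off and sometimes report something else, mostly with a low value. They report only what shows in the picture. A call takes as long as a camera call.
- spot_in(camera, query): "xy" ([column, row] in pixels, amid what is visible of it).
- silhouettes(camera, query): "region" (384x512 bool, what is visible of it) and "xy" ([column, row] in pixels, amid what is visible of it).
Readings, each from a call of its own:
- current_clock(): time.
- current_joint_pos(): joint angles.
- current_qvel(): joint speeds.
- current_joint_torque(): joint torques, N m.
- current_position(): TCP position.
- current_orientation(): TCP orientation.
- current_force(): force on the tool from outside, world axes, zero at the start.
- current_torque(): the same for the moment, N m.
- current_finger_gap(): finger opening in m.
Only numpy, scipy, OpenCV 4.12 (cv2) and the standard library are available. Lean on these libraries where they do the work, as an engineer would, in place of code of your own. Each camera call takes 0.05 s, during which the arm holds its last target.

### The job

Get the columns ready for warming: put every fittings case into the open drawer and slide it fully shut, and raise every lying column to stand on its black foot, close up against the front face of the warming panel, by butting the foot against that face and lifting the head - the foot must stay low, never a hand's width off the bench. Only when all the columns stand, press the regulator's dial down and turn it clockwise from off to the green mark, letting it spring back up. Leave the other things on the bench where they are.

Things in the scene. Friction and masses are not known exactly. Their poses are not given: they have to be found in the camera images.
- panel_face (a point): Warming panel: upright aluminium box 360 mm wide, 85 tall, 50 thick, fixed to the bench; its flat front face is the stop. Point at bench level, middle of the front face; x points into the panel (away from the robot), y along the face, z up. Room for three columns 120 mm apart. A foot pushed hard on the face can wedge, the column leaning back by 0.2 rad; a push on its head sets it upright.
- col0_mid (a point): Column 0 (reddish-brown packing showing in its lower half; may be absent): closed glass tube 160 mm long overall, about 0.4 kg, starting lying on the bench. Round glass 42 mm in diameter between two eight-sided end caps 48 mm across flats: black rubber foot 14 mm long, white head 12 mm long, so it does not roll. Point at the centre, on the axis (24 mm above the bench when lying, 80 mm when standing). x points along the axis from foot to head: up when it stands on its foot.
- col0_foot (a point): Centre of the end face of the black foot of column 0, 80 mm from its centre; axes as the column's. Height 0 when standing on the bench.
- col0: Column 0 as a whole; origin on its side surface, 24 mm from the axis, half-way along.
- col1_mid (a point): Column 1 (green packing showing in its lower half; may be absent): closed glass tube 160 mm long overall, about 0.4 kg, starting lying on the bench. Round glass 42 mm in diameter between two eight-sided end caps 48 mm across flats: black rubber foot 14 mm long, white head 12 mm long, so it does not roll. Point at the centre, on the axis (24 mm above the bench when lying, 80 mm when standing). x points along the axis from foot to head: up when it stands on its foot.
- col1_foot (a point): Centre of the end face of the black foot of column 1, 80 mm from its centre; axes as the column's. Height 0 when standing on the bench.
- col1: Column 1 as a whole; origin on its side surface, 24 mm from the axis, half-way along.
- col2_mid (a point): Column 2 (yellow brass packing showing in its lower half; may be absent): closed glass tube 160 mm long overall, about 0.4 kg, starting lying on the bench. Round glass 42 mm in diameter between two eight-sided end caps 48 mm across flats: black rubber foot 14 mm long, white head 12 mm long, so it does not roll. Point at the centre, on the axis (24 mm above the bench when lying, 80 mm when standing). x points along the axis from foot to head: up when it stands on its foot.
- col2_foot (a point): Centre of the end face of the black foot of column 2, 80 mm from its centre; axes as the column's. Height 0 when standing on the bench.
- col2: Column 2 as a whole; origin on its side surface, 24 mm from the axis, half-way along.
- case0_mid (a point): Fittings case 0, blue plastic box 90 x 48 x 38 mm (x, y, z), about 0.15 kg, lying flat on the bench; may be absent. Point at its centre, x along its length, z up.
- case1_mid (a point): Fittings case 1, orange plastic box 90 x 48 x 38 mm (x, y, z), about 0.15 kg, lying flat on the bench; may be absent. Point at its centre, x along its length, z up.
- unit_drawer0 (a joint): Drawer of the low grey unit (240 deep, 250 wide, 90 mm high, fixed on the bench): how far it is open, m; 0 is fully shut, starts open by 0.14 to 0.16. Slides freely (about 1 N friction); stays where left.
- drawer_floor (a point): Centre of the drawer's inner floor, 22 mm above the bench; moves with the drawer. The drawer's inside is 195 mm long (x) and 208 mm wide (y); walls rise 46 mm above the floor, the front 57 mm. x points into the unit (the way the drawer shuts), z up. With the drawer open by q, the part between x = -0.097 and x = -0.103 + q is open to the sky, the rest lies under the unit's top (90 mm above the bench).
- unit_drawer0_handle (a point): Middle of the drawer's bar handle, a level bar about 120 mm long along y, 35 mm out from the white front; x points into the unit. Pushing this bar along x shuts the drawer.
- dial_grip (a point): Grip point of the regulator's black dial: on its upright axis, 9 mm below the top of its finger bar; the bar is 46 long, 14 thick and 34 mm tall, standing on a disc of radius 25 mm whose top lies 25 mm below this point. x lies along the bar, away from its white pointer end; z up. 91 mm above the bench with the dial up.
- reg_press (a joint): How far the dial is pressed down, m: 0 up (springs back by itself), 0.006 fully down. Spring 4 N at the start, 9 N fully down. At the off mark a tooth keeps the dial from turning unless it is pressed more than about 4.5 mm; it must be held down for the first 0.7 rad of turn, after that it may rise.
- reg_dial (a joint): Angle of the dial, rad, growing clockwise seen from above; 0 = off (pointer at the red mark), stops at 2.6; the broad green mark on the white regulator box is at 1.2. Stays where it is left.
- amber_at (a point): Bystander: amber glass bottle 68 mm wide, 150 mm tall; point near its middle.
- spray_at (a point): Bystander: slim clear spray bottle 40 mm wide, 110 mm tall; point near its middle.
- beaker_at (a point): Bystander: glass beaker 70 mm wide, 85 mm tall; point near its middle.
- dish_at (a point): Bystander: shallow glass dish 90 mm wide, 15 mm tall; point near its middle.
- jar_at (a point): Bystander: white jar with red lid 60 mm wide, 75 mm tall; point near its middle.
- spatula_at (a point): Bystander: steel spatula 170 mm long lying on the bench; point near its middle.

How it is judged:
By the outcome, as a careful person would: the job done as asked, in the order asked, and still so for the second after the job is handed in, with the robot touching nothing.
Of col0, col1, col2 only 2 to 3 are there at a start; the rules pass over those that are not, and their reading is None.
Of case0, case1 only 1 to 2 are there at a start; the rules pass over those that are not, and their reading is None.
At some moment in a run one of case0, case1 may be knocked a few centimetres aside while the robot is not near it.
Once in a run the grip may slacken for a moment while it holds something.
It also fails if it takes over 210 s, if anything falls off the work surface, if the arm or the gripper's body presses on something with over 40 N, if the wrist force passes 120 N, or if a joint passes its speed limit or range.

## Working session

There is one attempt and no reset: what is moved stays moved. The work goes in short steps, each a Python script; the robot and the scene stay as the last script left them, time stands still between calls to the robot, and variables do not carry over. Pictures are saved under pics/ and viewed, and the job is handed in when it is done.

```bash
ls; mkdir -p pics
cat > h.py <<'E'
import numpy as np, cv2
from bench import *
from scipy.spatial.transform import Rotation as Rn
def snap(c,f):
    d=capture(c); cv2.imwrite('pics/'+f+'.png',d['image']); return d
def px2w(d,u,v,z=None):
    K=d['intrinsics'];R=np.array(d['R']);t=np.array(d['t'])
    ray=np.array([(u-K[0][2])/K[0][0],(v-K[1][2])/K[1][1],1.])
    if z is None:
        r=d['range_z'][int(round(v)),int(round(u))]
        return R.T@(ray*r-t)
    o=-R.T@t; w=R.T@ray
    return o+w*(z-o[2])/w[2]
def cloud(d,mask):
    K=d['intrinsics'];R=np.array(d['R']);t=np.array(d['t'])
    v,u=np.nonzero(mask&(d['range_z']>0)); r=d['range_z'][v,u]
    P=np.stack([(u-K[0][2])/K[0][0]*r,(v-K[1][2])/K[1][1]*r,r],1)
    return (P-t)@R
def down(yaw):
    # tool z down, tool x (jaw) direction at yaw in world
    x=np.array([np.cos(yaw),np.sin(yaw),0]);z=np.array([0,0,-1.]);y=np.cross(z,x)
    return Rn.from_matrix(np.stack([x,y,z],1)).as_quat()
E
python3 - <<'E'
from h import *
for c in ['scene','side','wrist']:
    d=snap(c,c+'0'); print(c,d['intrinsics'],-np.array(d['R']).T@d['t'],d['R'][2])
print(current_clock(),current_orientation())
E
```

```text
pics
scene [[396.1346322    0.         252.27709908]
 [  0.         396.1346322  186.41299912]
 [  0.           0.           1.        ]] [ 1.27236966 -0.39240039  1.11419613] [-0.55364971  0.31135917 -0.7723519 ]
side [[346.6104275    0.         252.37455285]
 [  0.         346.6104275  192.11866095]
 [  0.           0.           1.        ]] [ 0.4579451  -0.82617103  0.86502745] [ 0.0646788   0.73863855 -0.67099161]
wrist [[297.31863964   0.         254.58014284]
 [  0.         297.31863964 188.78089029]
 [  0.           0.           1.        ]] [0.0834065  0.59811306 0.38386467] [ 0.24707155 -0.0654249  -0.96678603]
0.15 [ 7.90913383e-01  6.11927701e-01 -6.17405901e-04  3.57805572e-04]
```

View pics/scene0.png

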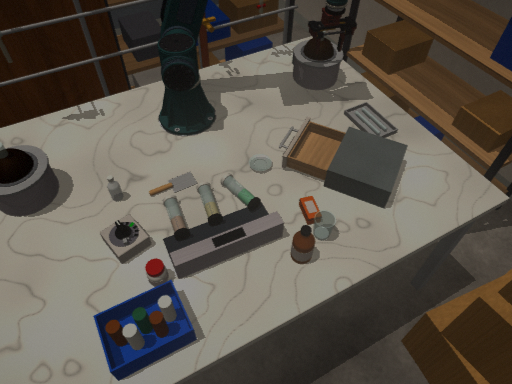

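View pics/side0.png

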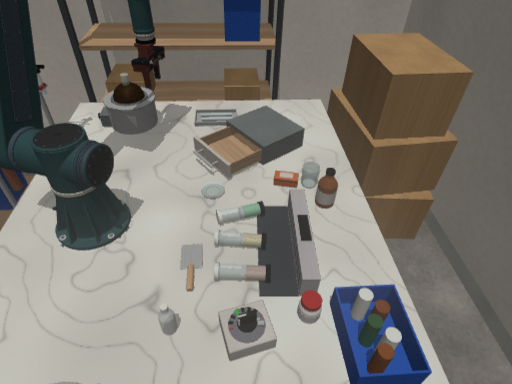

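View pics/wrist0.png

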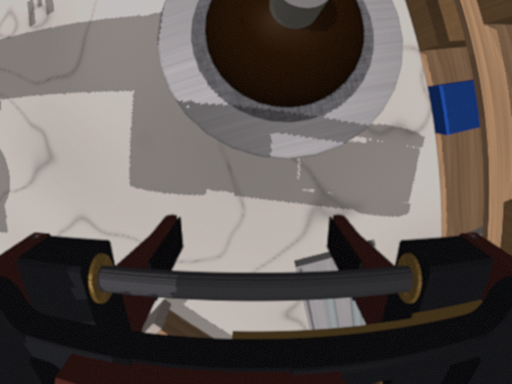

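The three columns lie with their black feet toward the panel. The orange case is at scene (309,208), the drawer is open at (315,150), and the dial is at (125,232). I don't see a blue case. Next I'll measure.

Run:
```python
from h import *
np.set_printoptions(precision=3,suppress=True)
for c in ['scene','side']:
    d=capture(c)
    im=cv2.resize(d['image'][70:330,90:420] if c=='scene' else d['image'][90:370,140:410],None,fx=2.4 if c=='scene' else 2.1,fy=2.4 if c=='scene' else 2.1,interpolation=cv2.INTER_CUBIC); cv2.imwrite(f'pics/{c}1.png',im[:600,:800])
    for q in ['col0','col1','col2','case0_mid','case1_mid','unit_drawer0','unit_drawer0_handle','dial_grip','col0_foot','col1_foot','col2_foot','drawer_floor','amber_at','spray_at','beaker_at','dish_at','jar_at','spatula_at']:
        s=silhouettes(c,q) 
        for r in s[:2]:
            if r['conf']<.3: continue
            P=cloud(d,r['region'])
            if len(P)==0: continue
            print(c,q,round(r['conf'],2),np.round(r['xy']),'med',np.median(P,0),'lo',np.percentile(P,3,axis=0),'hi',np.percentile(P,97,axis=0),len(P))
```

```text
scene col0 0.96 [241. 189.] med [ 0.498 -0.006  0.039] lo [ 0.404 -0.035 -0.001] hi [0.57  0.026 0.048] 588
scene col0 0.69 [177. 218.] med [ 0.503 -0.246  0.041] lo [ 0.413 -0.267  0.011] hi [ 0.566 -0.222  0.048] 592
scene col1 0.96 [241. 189.] med [ 0.498 -0.006  0.039] lo [ 0.404 -0.035 -0.001] hi [0.57  0.026 0.048] 588
scene col1 0.69 [177. 218.] med [ 0.503 -0.246  0.041] lo [ 0.413 -0.267  0.011] hi [ 0.566 -0.222  0.048] 592
scene col2 0.96 [241. 189.] med [ 0.498 -0.006  0.039] lo [ 0.404 -0.035 -0.001] hi [0.57  0.026 0.048] 588
scene col2 0.69 [177. 218.] med [ 0.503 -0.246  0.041] lo [ 0.413 -0.267  0.011] hi [ 0.566 -0.222  0.048] 592
scene case0_mid 0.73 [116. 192.] med [ 0.305 -0.388  0.058] lo [ 0.29  -0.406  0.006] hi [ 0.313 -0.37   0.108] 250
scene case1_mid 0.71 [311. 207.] med [0.67  0.161 0.036] lo [0.629 0.142 0.006] hi [0.711 0.197 0.042] 360
scene unit_drawer0 0.7 [311. 143.] med [0.438 0.333 0.026] lo [0.335 0.212 0.003] hi [0.565 0.456 0.078] 2482
scene unit_drawer0 0.39 [114. 189.] med [ 0.304 -0.387  0.06 ] lo [ 0.26  -0.405  0.002] hi [ 0.313 -0.369  0.
[... 4131 characters left out ...]
 0.012] hi [0.819 0.062 0.15 ] 614
side amber_at 0.44 [246. 272.] med [ 0.487 -0.253  0.041] lo [ 0.412 -0.269  0.018] hi [ 0.561 -0.228  0.048] 847
side spray_at 0.63 [167. 318.] med [ 0.296 -0.397  0.068] lo [ 0.276 -0.406  0.009] hi [ 0.311 -0.379  0.111] 438
side beaker_at 0.82 [310. 176.] med [0.757 0.143 0.059] lo [0.728 0.128 0.001] hi [0.789 0.194 0.085] 438
side dish_at 0.83 [208. 188.] med [0.392 0.139 0.009] lo [0.359 0.097 0.003] hi [0.429 0.17  0.015] 253
side jar_at 0.93 [314. 308.] med [ 0.651 -0.382  0.068] lo [ 0.628 -0.397  0.01 ] hi [ 0.679 -0.348  0.077] 651
side spatula_at 0.91 [192. 260.] med [ 0.335 -0.173  0.004] lo [ 0.305 -0.28   0.   ] hi [ 0.363 -0.118  0.02 ] 631
```

View pics/scene1.png

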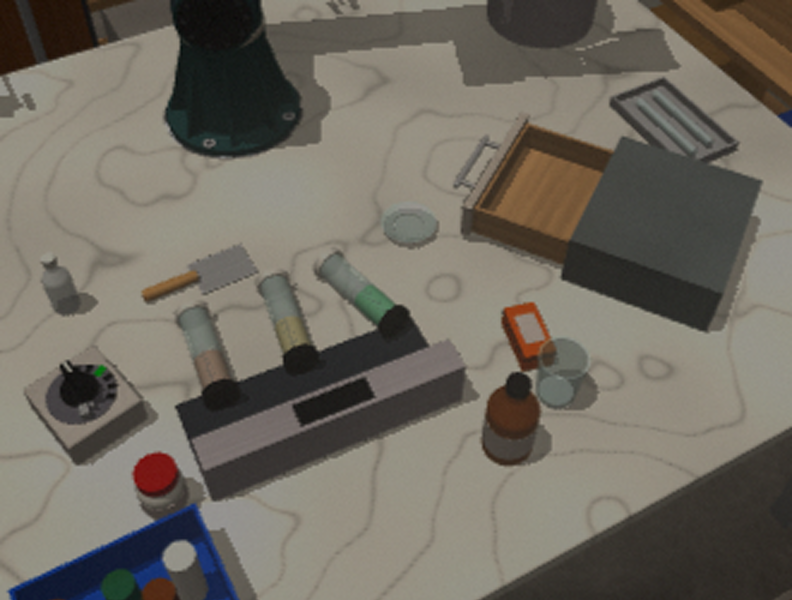

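View pics/side1.png

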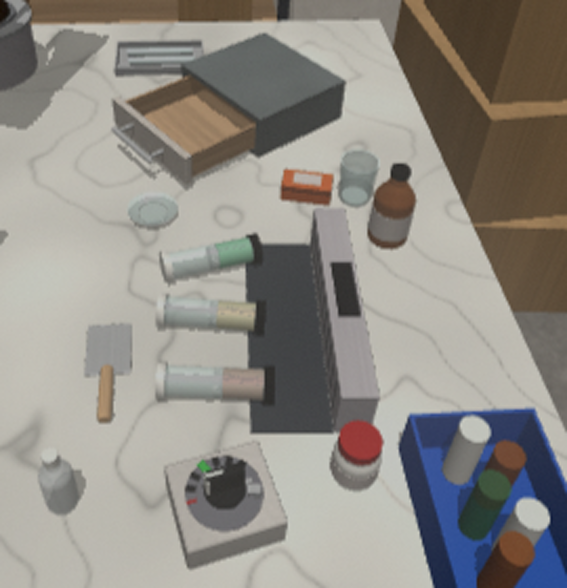

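```bash
cat > m.py <<'E'
from h import *
np.set_printoptions(precision=4,suppress=True)
ds={c:capture(c) for c in ['scene','side']}
allm=np.ones((384,512),bool)
C={c:cloud(ds[c],allm) for c in ds}
def rect(P):
    r=cv2.minAreaRect(P[:,:2].astype(np.float32)); return np.array(r[0]),np.array(r[1]),r[2]
def sel(P,x0,x1,y0,y1,z0,z1):
    return P[(P[:,0]>x0)&(P[:,0]<x1)&(P[:,1]>y0)&(P[:,1]<y1)&(P[:,2]>z0)&(P[:,2]<z1)]
E
python3 - <<'E'
from m import *
import cv2
for c in C:
    P=C[c]
    top=sel(P,.58,.78,-.33,.12,.081,.09); print(c,'panel top',rect(top),len(top))
    top=sel(P,.55,.75,-.33,.12,.015,.075); print(c,'panel face', np.percentile(top[:,0],[1,5,25,50]),len(top))
    for y in (-.2,-.1,0,.05):
        f=sel(P,.62,.72,y-.03,y+.03,.03,.08); 
        if len(f): print(y,np.percentile(f[:,0],[2,10,50]),len(f))
    ct=sel(P,.6,.72,.1,.22,.03,.045); print('case top',rect(ct))
    for n,(y0,y1) in {'red':(-.29,-.2),'yel':(-.165,-.085),'grn':(-.055,.05)}.items():
        q=sel(P,.38,.6,y0,y1,.03,.06); 
        m=q[:,:2].mean(0);u,s,vt=np.linalg.svd(q[:,:2]-m); a=vt[0]*np.sign(vt[0][0]); s=(q[:,:2]-m)@a
        print(n,m,np.degrees(np.arctan2(a[1],a[0])),'head',m+a*s.min(),'foot',m+a*s.max(),s.max()-s.min(), rect(q))
    u=sel(P,.3,.75,.15,.6,.085,.095); print('unit top',rect(u),len(u))
    u=sel(P,.3,.62,.15,.5,.074,.084); print('drawer front',rect(u),len(u))
    u=sel(P,.3,.62,.15,.5,.062,.072); print('drawer walls',rect(u),len(u))
    u=sel(P,.3,.62,.15,.5,.019,.026); print('drawer fl',rect(u),len(u))
    u=sel(P,.42,.56,-.5,-.33,.085,.11); print('dial bar',rect(u),len(u),u[:,2].max())
    u=sel(P,.4,.6,-.52,-.33,.045,.07); print('reg',rect(u),len(u))
E
```

```text
scene panel top (array([ 0.6751, -0.137 ]), array([0.3592, 0.0531]), 86.7791519165039) 1440
scene panel face [0.5519 0.5576 0.6527 0.6949] 1471
-0.2 [0.6926 0.6935 0.6953] 161
-0.1 [0.6974 0.6988 0.7008] 149
0 [0.7029 0.7042 0.7059] 140
0.05 [0.6933 0.7054 0.7075] 47
case top (array([0.6715, 0.1725]), array([0.0494, 0.0916]), 75.88856506347656)
red [ 0.4914 -0.2435] -5.972829659735227 head [ 0.4051 -0.2344] foot [ 0.5694 -0.2516] 0.16518526746992546 (array([ 0.4874, -0.2422]), array([0.047 , 0.1652]), 83.9797134399414)
yel [ 0.4899 -0.1215] -8.301030830300807 head [ 0.4033 -0.1089] foot [ 0.5666 -0.1327] 0.16508756400780225 (array([ 0.4853, -0.12  ]), array([0.048 , 0.1649]), 80.72643280029297)
grn [ 0.4948 -0.0055] 14.004429867289574 head [ 0.4113 -0.0263] foot [0.5706 0.0134] 0.16414870786322144 (array([ 0.4898, -0.0024]), array([0.1641, 0.0506]), 13.429609298706055)
unit top (array([0.666 , 0.3787]), array([0.2248, 0.4369]), 35.031681060791016) 3078
drawer front (array([0.4918, 0.3425]), array([0.2738, 0.2398]), 25.484739303588867) 176
drawer walls (array([0.4702, 0.3447]), array(
[... 1018 characters left out ...]
.4905 -0.0098] 13.23902966472562 head [ 0.4141 -0.0278] foot [0.5702 0.0089] 0.1603861148390354 (array([ 0.4909, -0.0044]), array([0.1604, 0.0458]), 13.185500144958496)
unit top (array([0.6607, 0.3854]), array([0.2307, 0.4166]), 35.112754821777344) 1667
drawer front (array([0.4806, 0.3559]), array([0.238 , 0.2472]), 34.433067321777344) 209
drawer walls (array([0.4674, 0.344 ]), array([0.2037, 0.2449]), 35.80929946899414) 236
drawer fl (array([0.4754, 0.3465]), array([0.2246, 0.2357]), 33.69478225708008) 893
dial bar (array([ 0.4879, -0.4139]), array([0.0461, 0.0151]), 13.935748100280762) 158 0.10327417665563897
reg (array([ 0.4884, -0.4138]), array([0.1202, 0.11  ]), 13.312376022338867) 1856
```

Run:
```python
from m import *
H=np.zeros((600,800));
P=np.vstack([C['scene'],C['side']])
# region x .25-.85 -> rows ; y .65..-.15 -> cols, 1mm/px
q=sel(P,.25,.85,-.15,.65,.005,.2)
r=((q[:,0]-.25)*1000).astype(int);c=((.65-q[:,1])*1000).astype(int)
o=np.argsort(q[:,2]);H[r[o],c[o]]=q[o,2]
H=cv2.dilate(H,np.ones((3,3)))
im=cv2.applyColorMap((np.clip(H/.12,0,1)*255).astype(np.uint8),cv2.COLORMAP_JET); im[H==0]=0
for i in range(0,800,100): cv2.line(im,(i,0),(i,599),(90,90,90),1)
for i in range(0,600,100): cv2.line(im,(0,i),(799,i),(90,90,90),1)
cv2.imwrite('pics/top1.png',im)
```

```text
(no output)
```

View pics/top1.png

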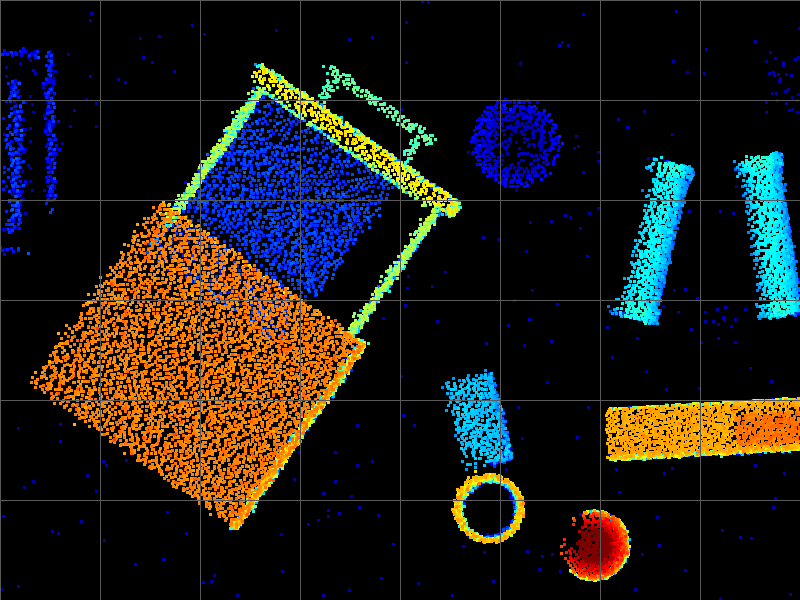

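```bash
cat >> h.py <<'E'
def best(pos,R):
    """R: Rotation of tool; choose between it and half turn about z"""
    o=[]
    for k in (0,np.pi):
        q=(R*Rn.from_euler('z',k)).as_quat(); j=inverse_kinematics(list(pos),list(q))
        if j is not None: o.append((np.abs(np.array(j)[5]),list(q),j))
    o.sort(key=lambda a:a[0]); return o[0][1:] if o else (None,None)
def tool(jawyaw,tilt=0.):
    """tool down, jaw at yaw; tilt>0: tool z leans toward (jawyaw-90deg) i.e. forward for jaw=+y"""
    x=np.array([np.cos(jawyaw),np.sin(jawyaw),0]); f=np.array([np.sin(jawyaw),-np.cos(jawyaw),0])
    z=f*np.sin(tilt)-np.array([0,0,1.])*np.cos(tilt); y=np.cross(z,x)
    return Rn.from_matrix(np.stack([x,y,z],1))
def tcp(g,R): return np.array(g)+0.019*R.apply([0,0,1])   # TCP for grasp point g
E
python3 - <<'E'
from h import *
np.set_printoptions(precision=3,suppress=True)
d=np.radians
for n,p,R in [('case',[.66,.175,.008],tool(d(77))),('draw',[.45,.335,.03],tool(d(125))),('push0',[.325,.245,.05],tool(d(125))),('push0b',[.325,.245,.05],tool(d(35))),('push1',[.48,.355,.05],tool(d(125))),('dial',[.488,-.414,.085],tool(d(103)))]:
    print(n,best(p,R)[1])
# column raise
n=np.array([np.cos(d(-3.2)),np.sin(d(-3.2)),0]);t=np.array([-n[1],n[0],0]);F=np.array([.650,-.1356,0])
for off in (-.12,0,.13):
  for s in (.035,.045):
    for t0 in (20,35,50):
        out=[]
        for th in np.radians([0,20,40,60,75,90]):
            g=F+t*off+n*(-.024*np.sin(th)-(.08+s)*np.cos(th)); g[2]=.024*np.cos(th)+(.08+s)*np.sin(th)
            R=tool(d(86.8),d(t0)-th); 
            q,j=best(tcp(g,R),R); out.append(None if j is None else np.round(j[[1,2,4,5]] if hasattr(j,'shape') else np.array(j)[[1,2,4,5]],2))
        print(off,s,t0,[ 'X' if o is None else list(map(float,o)) for o in out])
E
```

```text
case [ 0.158  0.699  1.497 -0.     0.946 -1.186]
draw [ 0.517  0.544  1.778 -0.     0.82   1.477]
push0 [ 0.476  0.359  2.1   -0.     0.682  1.436]
push0b [ 0.476  0.359  2.1   -0.     0.682 -0.135]
push1 [ 0.521  0.552  1.682 -0.     0.907  1.481]
dial [-0.811  0.555  1.556 -0.     1.03   0.532]
-0.12 0.035 20 [[0.55, 2.0, 0.36, 0.4], [0.55, 1.72, 0.87, 1.07], [0.68, 1.4, 1.39, 1.21], [0.89, 1.05, 1.86, 1.24], [1.08, 0.77, 2.2, 1.2], [1.3, 0.45, 2.54, 1.05]]
-0.12 0.035 35 [[0.61, 2.18, 0.42, -0.96], [0.48, 1.92, 0.54, 0.74], [0.55, 1.6, 1.06, 1.13], [0.74, 1.25, 1.56, 1.22], [0.92, 0.97, 1.91, 1.23], [1.13, 0.66, 2.26, 1.18]]
-0.12 0.035 50 [[0.8, 2.32, 0.86, -1.55], [0.49, 2.11, 0.36, -0.27], [0.46, 1.81, 0.73, 0.93], [0.6, 1.46, 1.24, 1.17], [0.76, 1.18, 1.61, 1.23], [0.96, 0.88, 1.97, 1.23]]
-0.12 0.045 20 [[0.54, 2.02, 0.36, 0.36], [0.53, 1.74, 0.87, 1.06], [0.66, 1.41, 1.39, 1.2], [0.87, 1.07, 1.86, 1.23], [1.07, 0.78, 2.2, 1.19], [1.29, 0.45, 2.54, 1.04]]
-0.12 0.045 35 [[0.61, 2.2, 0.43, -1.0], [0.47, 1.94, 0.54, 0.73], [0.54, 1.62, 1.07, 1.12], [0.72, 1.26, 1.57, 1.22], [0.
[... 1370 characters left out ...]
.44, 2.03, 0.42, 1.44], [0.51, 1.69, 1.03, 1.51], [0.7, 1.34, 1.54, 1.52], [0.88, 1.06, 1.9, 1.53], [1.09, 0.76, 2.25, 1.52]]
0.13 0.035 50 ['X', 'X', [0.41, 1.91, 0.65, 1.48], [0.56, 1.55, 1.21, 1.52], [0.72, 1.27, 1.59, 1.52], [0.92, 0.97, 1.95, 1.53]]
0.13 0.045 20 ['X', [0.49, 1.83, 0.82, 1.5], [0.62, 1.5, 1.37, 1.52], [0.84, 1.15, 1.85, 1.53], [1.03, 0.88, 2.2, 1.52], [1.24, 0.58, 2.54, 1.5]]
0.13 0.045 35 [[0.61, 2.35, 0.43, -1.52], [0.42, 2.05, 0.41, 1.43], [0.49, 1.71, 1.03, 1.51], [0.68, 1.35, 1.55, 1.52], [0.87, 1.07, 1.91, 1.53], [1.08, 0.76, 2.26, 1.52]]
0.13 0.045 50 ['X', 'X', [0.39, 1.92, 0.66, 1.48], [0.54, 1.56, 1.22, 1.52], [0.71, 1.27, 1.6, 1.52], [0.91, 0.96, 1.96, 1.53]]
```

Run:
```python
from h import *
np.set_printoptions(precision=3,suppress=True)
d=np.radians
c=np.array([.671,.172]); a=np.array([np.cos(d(-13.5)),np.sin(d(-13.5))])
g=c-.010*a
R=tool(d(76.5)); q,_=best([g[0],g[1],.15],R)
move_ptp([g[0],g[1],.15],q); print(current_clock())
servo_line([g[0],g[1],.0075],rate=.12)
move_gripper(.02); print('gap',current_finger_gap())
servo_line([g[0],g[1],.15],rate=.15); print('gap',current_finger_gap(),current_force(),current_clock())
# place
f=np.array([np.cos(d(35)),np.sin(d(35))]); pc=np.array([.3965,.297])+.070*f; pg=pc-.010*f
R=tool(d(125));q,_=best([pg[0],pg[1],.15],R)
move_ptp([pg[0],pg[1],.15],q); print('gap',current_finger_gap(),current_clock())
snap('scene','case_over');
```

```text
4.5917
gap 0.04800466573452636
gap 0.04800926711083323 [-0.246  0.637 -1.932] 7.725
gap 0.04816211530588885 9.9833
```

View pics/case_over.png

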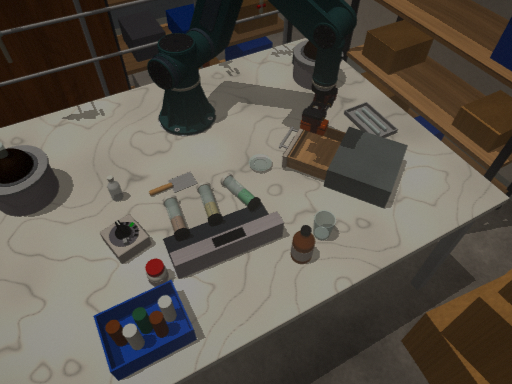

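The case is held over the drawer at (315,125). I'll lower it, release, and then push the handle.

Run:
```python
from h import *
np.set_printoptions(precision=3,suppress=True)
p=np.array(current_position())
print(servo_line([p[0],p[1],.031],rate=.1,contact_N=6),current_position())
move_gripper(.065)
servo_line([p[0],p[1],.17],rate=.2)
d=snap('side','case_in'); print(current_clock())
P=cloud(d,np.ones((384,512),bool))
m=(P[:,0]>.3)&(P[:,0]<.45)&(P[:,1]>.2)&(P[:,1]<.36)&(P[:,2]>.03)&(P[:,2]<.09)
f=np.array([.819,.574]);l=np.array([-.574,.819])
Q=P[m];x=Q[:,:2]@f;h=Q[x<np.min(x[:])+.02]; print('handle',np.median(h,0),np.percentile(x,[0.5,2,5,20]))
```

```text
False [0.446 0.331 0.031]
12.7583
handle [0.358 0.267 0.055] [0.441 0.441 0.444 0.48 ]
```

View pics/case_in.png

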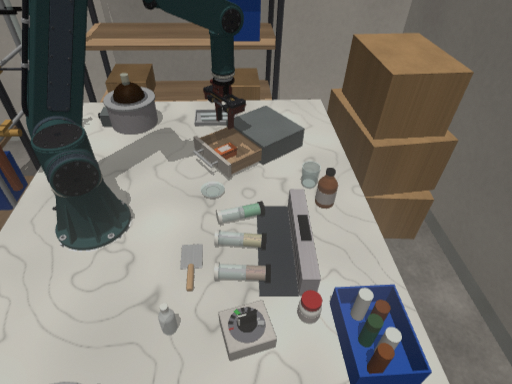

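The orange case is in the drawer at side (227,150).

Run:
```python
from h import *
np.set_printoptions(precision=3,suppress=True)
d=np.radians
f=np.array([np.cos(d(35)),np.sin(d(35))]); h=np.array([.358,.267])
s=h-.037*f; q=current_orientation()
R=tool(d(125));q,_=best([s[0],s[1],.17],R)
move_ptp([s[0],s[1],.17],q); move_gripper(0.0)
servo_line([s[0],s[1],.045],rate=.15)
e=h+.20*f
try: r=servo_line([e[0],e[1],.045],rate=.08,contact_N=12)
except PlanningError as x: print(x); r=None
p=np.array(current_position()); print(r,p,(p[:2]-h)@f,current_force(),current_clock())
b=p[:2]-.03*f
servo_line([b[0],b[1],.045],rate=.15); servo_line([b[0],b[1],.2],rate=.25)
snap('side','shut')
```

```text
True [0.47  0.346 0.044] 0.13721164560668342 [-0.862 -0.703  0.94 ] 17.4083
```

View pics/shut.png

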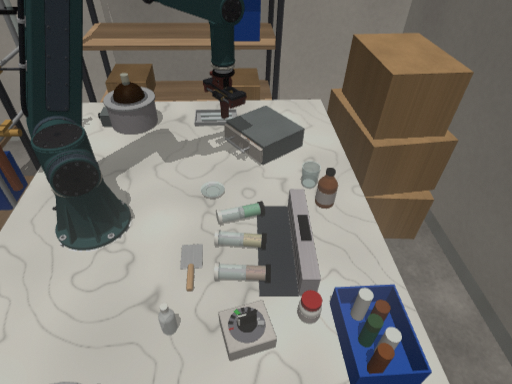

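Run:
```python
from m import *
f=np.array([.819,.574]);l=np.array([-.574,.819])
for c in C:
    P=C[c]; x=P[:,:2]@f; y=P[:,:2]@l; 
    print(c)
    for z0,z1 in ((.03,.05),(.05,.065),(.065,.078),(.078,.084),(.086,.096)):
        m=(x>.5)&(x<.75)&(abs(y-.01)<.1)&(P[:,2]>z0)&(P[:,2]<z1); print(z0,m.sum(),np.percentile(x[m],[1,5,20,50]) if m.sum()>5 else '')
d=ds['scene']; cv2.imwrite('pics/shutz.png',cv2.resize(d['image'][110:220,260:420],None,fx=5,fy=5,interpolation=cv2.INTER_CUBIC))
```

```text
scene
0.03 4 
0.05 101 [0.5953 0.5961 0.599  0.6034]
0.065 90 [0.6352 0.636  0.6375 0.641 ]
0.078 53 [0.6365 0.6375 0.6406 0.6446]
0.086 1032 [0.6513 0.6559 0.6714 0.7015]
side
0.03 115 [0.5978 0.6298 0.6348 0.6361]
0.05 179 [0.5939 0.596  0.5993 0.6347]
0.065 134 [0.634  0.6345 0.6362 0.6387]
0.078 63 [0.6357 0.637  0.6401 0.6492]
0.086 637 [0.6501 0.6527 0.6672 0.6983]
```

View pics/shutz.png

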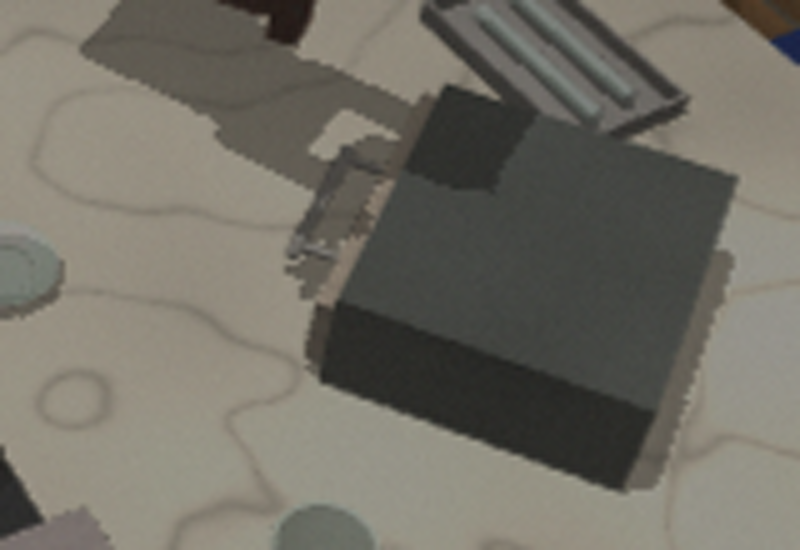

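The drawer is flush: its front sits against the unit and the handle moved 0.150 m. Next is column 0 (red).

```bash
cat > col.py <<'E'
from h import *
np.set_printoptions(precision=3,suppress=True)
d=np.radians
PY=d(-3.2); n=np.array([np.cos(PY),np.sin(PY),0]);t=np.array([-n[1],n[0],0]);F=np.array([.650,-.1356,0])
S=.05; T0=d(10)
def grab(mid,ayaw):
    a=np.array([np.cos(ayaw),np.sin(ayaw)])
    g=np.array([*(np.array(mid)-S*a),.026]); R=tool(ayaw+np.pi/2,T0)
    p=tcp(g,R); q,_=best(p,R)
    move_gripper(.07)
    up=p+[0,0,.12]; move_ptp(list(up),q)
    servo_line(list(p),rate=.12); move_gripper(.02)
    print('gap',current_finger_gap(),current_clock())
def butt(off):
    R=tool(PY+np.pi/2,T0); g=F+t*off-n*(.08+S+.004); g[2]=.029
    p=tcp(g,R); q,_=best(p,R)
    c=np.array(current_position()); servo_line([c[0],c[1],p[2]],rate=.05)
    servo_line(list(p),q,rate=.07); print('gap',current_finger_gap())
    e=p+n*.02
    r=servo_line(list(e),rate=.03,contact_N=5); c=np.array(current_position())
    print('contact',r,'face err mm',1000*((c-p)@n-.004),current_force(),current_clock())
    return (c-p)@n-.004
def raise_(off,err,tmin=d(-38),back=.001,steps=9):
    for th in np.linspace(0,np.pi/2,steps+1)[1:]:
        g=F+t*off+n*(err-back-.024*np.sin(th)-(.08+S)*np.cos(th)); g[2]=.026*np.cos(th)+(.08+S)*np.sin(th)
        R=tool(PY+np.pi/2,max(T0-th,tmin)); p=tcp(g,R); q,_=best(p,R)
        servo_line(list(p),q,rate=.09)
    print('up',current_finger_gap(),current_force(),current_clock())
E
python3 - <<'E'
from col import *
grab([.486,-.244],d(-6.1))
err=butt(-.125)
snap('side','red_butt')
E
```

```text
gap 0.04147390301964997 23.5833
gap 0.041984098284446034
contact True face err mm -1.2075227391007355 [ 0.264  0.064 -2.723] 25.3917
```

View pics/red_butt.png

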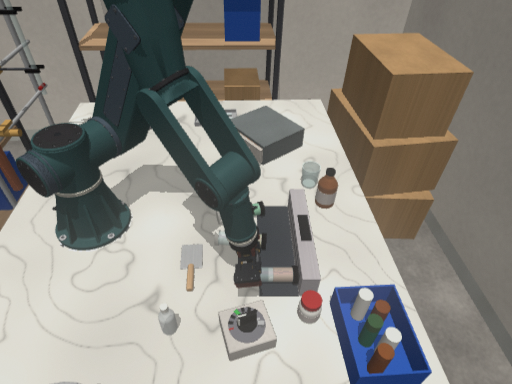

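Column 0's foot is at the panel face, near (290,275). Now I'll raise it.

Run:
```python
from col import *
raise_(-.125,-.0012)
snap('side','red_up'); snap('scene','red_up2')
```

```text
up 0.04148177197192671 [-0.955  0.093 -3.28 ] 28.7917
```

View pics/red_up.png

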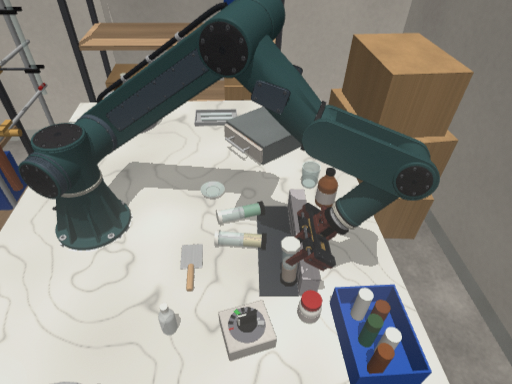

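View pics/red_up2.png

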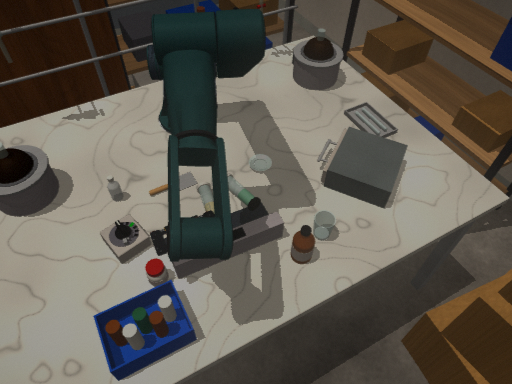

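```bash
cat >> col.py <<'E'
def settle():
    c=np.array(current_position())
    r=servo_line(list(c-[0,0,.006]),rate=.02,contact_N=2.5); print('settle',r,c[2]-current_position()[2])
def release():
    move_gripper(.075); c=np.array(current_position())
    servo_line(list(c+[0,0,.11]),rate=.15)
def meas(off,tag,cams=('side','scene')):
    for cam in cams:
        D=snap(cam,tag+cam); P=cloud(D,np.ones((384,512),bool)); c=F+t*off-n*.024
        m=(np.linalg.norm(P[:,:2]-c[:2],axis=1)<.07)&(P[:,2]<.2)
        r=P-c; a=r@n; b=r@t
        m=(abs(a)<.1)&(abs(b)<.055)&(P[:,2]>.1)&(P[:,2]<.19)
        top=m&(P[:,2]>np.percentile(P[m,2],98)-.004)
        print(cam,m.sum(),'top z',np.percentile(P[m,2],98) ,'top centre n,t', (a[top].min()+a[top].max())/2,(b[top].min()+b[top].max())/2, top.sum())
        for z0,z1 in ((.005,.015),(.02,.05),(.1,.14),(.15,.165)):
            k=(abs(a)<.1)&(abs(b)<.055)&(P[:,2]>z0)&(P[:,2]<z1)&(a<.02)
            if k.sum()>3: print('  ',z0,'n range',np.percentile(a[k],[2,98]),'t',np.percentile(b[k],[2,98]),k.sum())
E
python3 - <<'E'
from col import *
settle()
release(); print(current_clock())
meas(-.125,'red_rel_')
E
```

```text
settle True 0.003955453691537755
30.7833
side 363 top z 0.16211415115741076 top centre n,t -0.0003413768089078756 -0.0016889745627096438 149
   0.005 n range [-0.075  0.017] t [-0.034  0.01 ] 65
   0.02 n range [-0.021  0.017] t [-0.022 -0.002] 90
   0.1 n range [-0.021  0.017] t [-0.022 -0.003] 144
   0.15 n range [-0.024  0.019] t [-0.024  0.018] 188
scene 157 top z 0.1617699043873364 top centre n,t 0.016866619262439583 -0.008013018580006463 23
   0.1 n range [0.003 0.02 ] t [-0.022  0.017] 96
   0.15 n range [0.009 0.02 ] t [-0.024 -0.004] 19
```

View pics/red_rel_side.png

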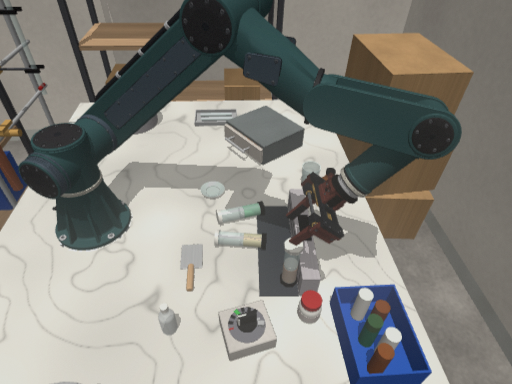

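Column 0 stands upright: its top centre is within 1 mm of the target. Next is column 2 (yellow), in the middle slot.

Run:
```python
from col import *
c=np.array(current_position()); servo_line(list(c+[0,0,.04]),rate=.2)
grab([.4855,-.1195],d(-8.4))
err=butt(0.0)
print(err)
if abs(err)<.006:
    raise_(0.0,err-.0003); settle(); snap('side','yel_up')
```

```text
gap 0.04106611396335005 34.5667
gap 0.041712048029434096
contact True face err mm -1.5546473266454652 [ 1.036 -0.502 -4.598] 36.4667
-0.0015546473266454652
up 0.041612688272976296 [-2.618  1.165 -4.379] 39.825
settle True 0.0019814091542369183
```

View pics/yel_up.png

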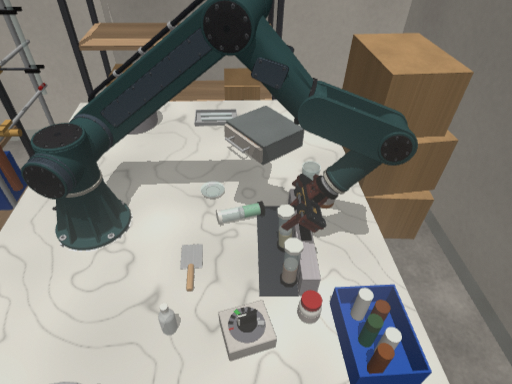

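Run:
```python
from col import *
release(); 
c=np.array(current_position()); servo_line(list(c+[0,0,.04]),rate=.2)
print(current_clock())
meas(0,'yel_rel_')
D=capture('side')
P=cloud(D,np.ones((384,512),bool)); 
q=P[(P[:,0]>.38)&(P[:,0]<.6)&(P[:,1]>-.07)&(P[:,1]<.06)&(P[:,2]>.03)&(P[:,2]<.06)]
print(cv2.minAreaRect(q[:,:2].astype(np.float32)))
```

```text
42.05
side 362 top z 0.16207703182205543 top centre n,t -0.00043534200362070445 -0.0008733969230053564 164
   0.005 n range [-0.06  -0.005] t [-0.042  0.027] 32
   0.02 n range [-0.021 -0.008] t [-0.021 -0.003] 34
   0.1 n range [-0.021  0.018] t [-0.023 -0.003] 135
   0.15 n range [-0.024  0.019] t [-0.026  0.023] 200
scene 319 top z 0.16296964981350343 top centre n,t 0.00015259846764567597 -0.0012646983318350784 120
   0.005 n range [-0.087 -0.028] t [-0.054  0.054] 14
   0.1 n range [0.001 0.02 ] t [-0.022  0.017] 91
   0.15 n range [-0.023  0.019] t [-0.025  0.022] 185
((0.49081408977508545, -0.004874818027019501), (0.1602155715227127, 0.044173598289489746), 13.461051940917969)
```

View pics/yel_rel_side.png

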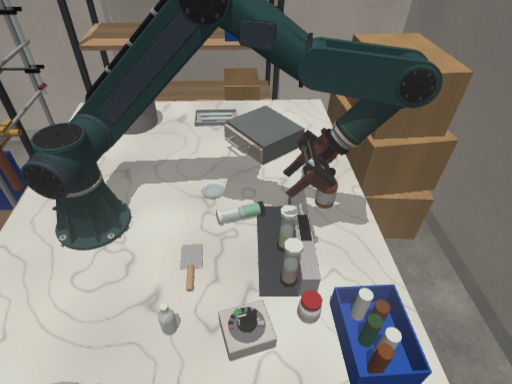

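Column 2 stands upright. Next is column 1 (green).

Run:
```python
from col import *
grab([.4905,-.004],d(13.45))
err=butt(.128)
print(err)
if abs(err)<.006:
    raise_(.128,err-.0003); settle(); snap('side','grn_up')
```

```text
gap 0.041636807128327874 45.525
gap 0.041417811584674814
contact True face err mm -2.4024297527623846 [-0.409  0.034 -2.642] 47.4333
-0.0024024297527623847
up 0.04140513501755932 [-1.767  0.101 -3.866] 50.8167
settle True 0.0030059081552319816
```

View pics/grn_up.png

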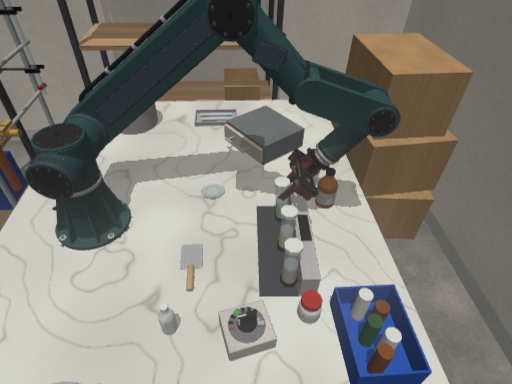

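Column 1 is up at (282,200). I'll release it, check all three, and look at the dial.

Run:
```python
from col import *
release(); 
c=np.array(current_position()); servo_line(list(c+[0,0,.06]),rate=.2)
goto_joints([-.4,0.1,1.4,0,1.5,0.5]); print(current_clock(),current_position())
meas(.128,'grn_rel_');meas(0,'a_',('scene',));meas(-.125,'b_',('scene',))
for cam,b in (('side',(290,370,200,300)),('scene',(200,270,85,165))):
    im=cv2.imread(f'pics/grn_rel_{cam}.png'); cv2.imwrite(f'pics/dial_{cam}.png',cv2.resize(im[b[0]:b[1],b[2]:b[3]],None,fx=7,fy=7,interpolation=cv2.INTER_CUBIC))
```

```text
54.1417 [ 0.538 -0.152  0.414]
side 308 top z 0.16232629995063835 top centre n,t -0.00032625449096368615 -0.0009606863988872935 125
   0.005 n range [-0.07 -0.01] t [-0.025  0.034] 23
   0.02 n range [-0.022 -0.009] t [-0.021 -0.003] 30
   0.1 n range [-0.021  0.018] t [-0.023 -0.004] 121
   0.15 n range [-0.024  0.019] t [-0.026  0.023] 156
scene 301 top z 0.1631281655281504 top centre n,t 0.0007624771714729028 -0.0012203380054883872 102
   0.005 n range [-0.081 -0.035] t [-0.054  0.011] 7
   0.1 n range [-0.001  0.019] t [-0.022  0.013] 95
   0.15 n range [-0.024  0.018] t [-0.025  0.022] 174
scene 324 top z 0.16249850070631686 top centre n,t -0.0004175305099400131 -0.0010518425282307897 133
   0.005 n range [-0.077 -0.028] t [-0.051  0.046] 10
   0.1 n range [0.001 0.02 ] t [-0.021  0.017] 98
   0.15 n range [-0.023  0.019] t [-0.025  0.022] 185
scene 346 top z 0.16319995077525312 top centre n,t -0.0009299482746764724 -0.0011452657534445389 123
   0.005 n range [-0.066 -0.029] t [-0.019  0.05 ] 4
   0.1 n range [0.003 0.02 ] t [-0.021  0.018] 95
   0.15 n range [-0.023  0.019] t [-0.024  0.021] 201
```

View pics/grn_rel_scene.png

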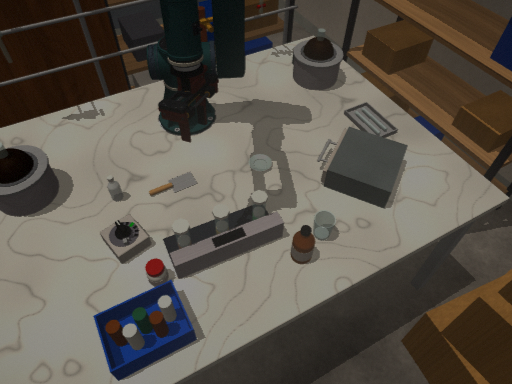

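View pics/dial_side.png

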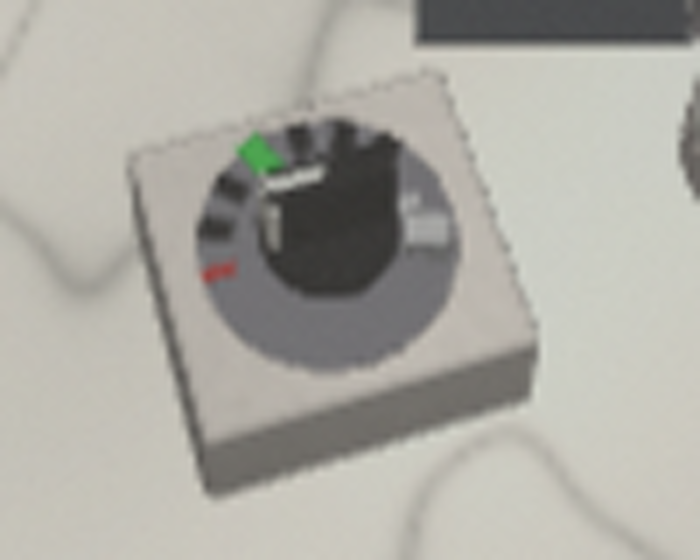

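View pics/dial_scene.png

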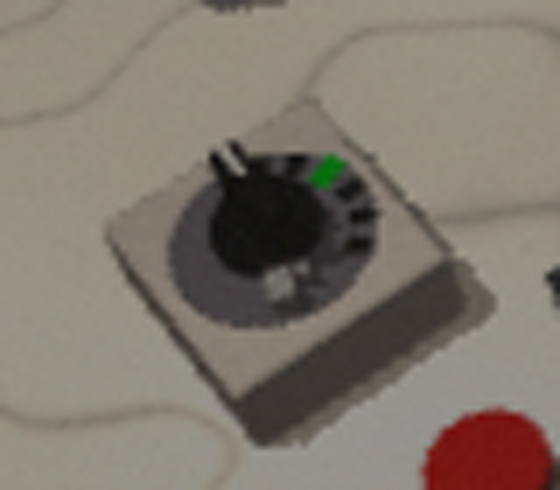

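All three columns stand within 1 mm of the face target. The dial's pointer is at the red mark, and its bar lies at about 13.7° yaw. Now the dial.

Run:
```python
from col import *
R=tool(d(103.7)); p=np.array([.4878,-.4138,.15]); q,_=best(p,R)
move_gripper(.045); move_ptp(list(p),q)
print(servo_line([p[0],p[1],.073],rate=.1,contact_N=8),current_position())
move_gripper(0.0); print('gap',current_finger_gap(),current_force())
f0=np.array(current_force())
r=servo_line([p[0],p[1],.0665],rate=.02,contact_N=16); print(r,current_position(),np.array(current_force())-f0,current_finger_gap())
j=np.array(current_joint_pos())
for k in (.3,.6,.9,1.2):
    jj=j.copy(); jj[5]+=k; goto_joints(list(jj)); print(k,current_finger_gap(),current_torque(),current_force()-f0,current_position())
c=np.array(current_position()); servo_line([c[0],c[1],.074],rate=.02); print(current_force()-f0,current_finger_gap())
move_gripper(.04); servo_line([c[0],c[1],.16],rate=.15)
goto_joints([-.1,0.0,1.3,0,1.5,0.5]); print(current_clock())
for cam,b in (('side',(290,370,200,300)),('scene',(200,270,85,165))):
    D=snap(cam,'end_'+cam); im=D['image'];cv2.imwrite(f'pics/dial2_{cam}.png',cv2.resize(im[b[0]:b[1],b[2]:b[3]],None,fx=7,fy=7,interpolation=cv2.INTER_CUBIC))
    P=cloud(D,np.ones((384,512),bool)); u=P[(abs(P[:,0]-.488)<.05)&(abs(P[:,1]+.414)<.05)&(P[:,2]>.088)&(P[:,2]<.12)]
    print(cam,cv2.minAreaRect(u[:,:2].astype(np.float32)),np.percentile(u[:,2],98),len(u))
```

```text
False [ 0.488 -0.414  0.074]
gap 0.013866856727902992 [-0.185  3.407  3.623]
True [ 0.488 -0.413  0.067] [-1.36  -2.016  3.686] 0.013515445326846143
0.3 0.013487096865740103 [0.538 0.478 0.005] [-0.859 -0.193  4.   ] [ 0.488 -0.413  0.068]
0.6 0.013633454905911932 [ 0.487  0.49  -0.049] [-2.844 -0.289  3.842] [ 0.488 -0.413  0.068]
0.9 0.014071034548368099 [ 0.463  0.581 -0.032] [-1.512 -1.506  4.736] [ 0.488 -0.413  0.068]
1.2 0.014079883311388113 [ 0.362  0.64  -0.04 ] [-3.576 -2.014  4.959] [ 0.487 -0.414  0.068]
[ 0.443 -2.359 -6.987] 0.013879976626946029
63.7
side ((0.4883492588996887, -0.413287490606308), (0.01532040350139141, 0.046115145087242126), 35.252742767333984) 0.10277024870182762 136
scene ((0.48872682452201843, -0.413924902677536), (0.015743479132652283, 0.04651225358247757), 35.75743865966797) 0.10265363429763975 86
```

View pics/dial2_side.png

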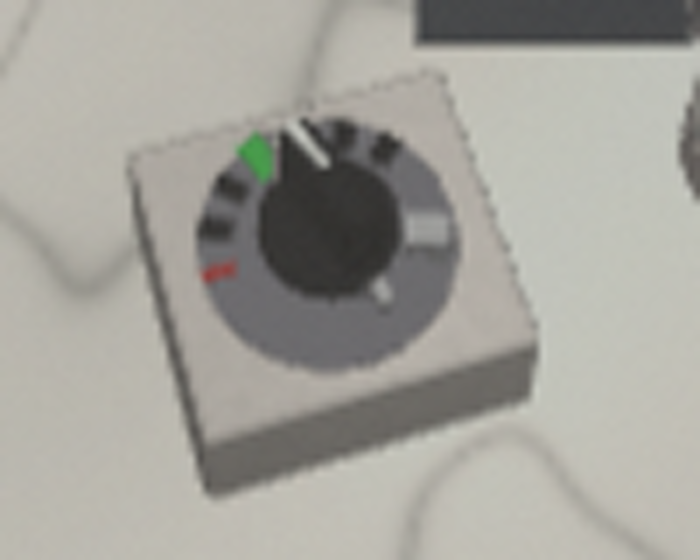

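View pics/dial2_scene.png

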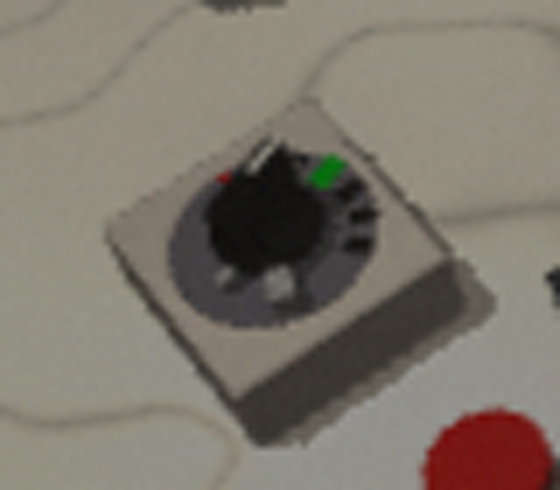

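View pics/end_side.png

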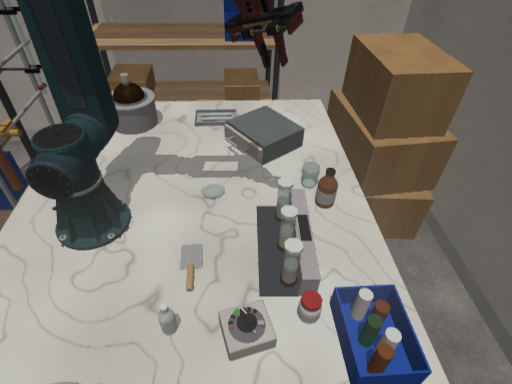

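Run:
```python
from col import *
D=capture('side'); D2=capture('scene')
c=np.array([.488,-.4138])
for nm,DD,u,v in (('green',D,200+258/7,290+158/7),('red',D,200+219/7,290+271/7),('green2',D2,85+327/7,200+171/7)):
    w=px2w(DD,u,v,.062)[:2]-c; print(nm,np.degrees(np.arctan2(w[1],w[0])))
for o,nm in ((-.125,'r'),(0,'y'),(.128,'g')): meas(o,'f_'+nm,('side',))
for cam,DD in (('side',D),('scene',D2)):
    for q in ['case0_mid','case1_mid']:
        print(cam,q,[(round(s['conf'],2),np.round(s['xy'])) for s in spot_in(cam,q)])
    P=cloud(DD,np.ones((384,512),bool)); f=np.array([.819,.574]);l=np.array([-.574,.819]);x=P[:,:2]@f;y=P[:,:2]@l
    m=(x>.5)&(x<.75)&(abs(y-.01)<.1)&(P[:,2]>.065)&(P[:,2]<.078); print('front',np.percentile(x[m],[5,20]))
```

```text
green 129.58601866212592
red -159.76890314852275
green2 111.8388349436335
side 430 top z 0.16206000892157804 top centre n,t -0.0009188319299865133 -0.0008124088391328766 216
   0.005 n range [-0.025  0.017] t [-0.026  0.011] 54
   0.02 n range [-0.021  0.018] t [-0.022 -0.001] 92
   0.1 n range [-0.021  0.017] t [-0.022 -0.003] 140
   0.15 n range [-0.024  0.018] t [-0.025  0.023] 258
side 359 top z 0.16187186243136825 top centre n,t -0.00038272921867994227 4.6859703625876103e-05 166
   0.005 n range [-0.025 -0.006] t [-0.025  0.03 ] 27
   0.02 n range [-0.021 -0.007] t [-0.021 -0.002] 36
   0.1 n range [-0.021  0.018] t [-0.022 -0.002] 135
   0.15 n range [-0.024  0.018] t [-0.025  0.023] 193
side 306 top z 0.16239238876538994 top centre n,t -0.00025070053007160767 -0.0005483867471256284 127
   0.005 n range [-0.065 -0.008] t [-0.025  0.028] 23
   0.02 n range [-0.021 -0.009] t [-0.021  0.   ] 32
   0.1 n range [-0.022  0.018] t [-0.023 -0.005] 122
   0.15 n range [-0.024  0.018] t [-0.025  0.023] 155
side case0_mid [(0.49, array([283., 198.]))]
side case1_mid []
front [0.634 0.636]
scene case0_mid []
scene case1_mid [(0.65, array([220., 238.])), (0.36, array([184., 235.])), (0.2, array([156., 276.]))]
front [0.636 0.638]
```

View pics/end_scene.png

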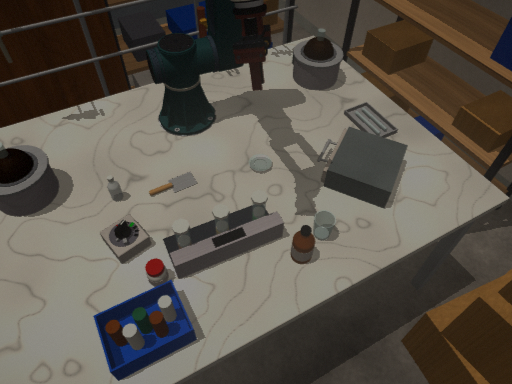

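```bash
python3 -c "
from bench import *
print(current_clock()); print(close_job())"
```

```text
64.25
the job is handed in; nothing more can be done
None
```

The job is done and handed in at 64 s; no verdict came back.

- **Case and drawer:** I put the orange case in the drawer and slid it shut. The handle travelled 0.150 m, the front is flush with the unit, and it was still flush at the last check. No blue case was visible. The detector's later case reports all fell on other objects: the columns and panel, and the jar.
- **Columns:** I butted columns 0, 2 and 1 against the panel in that order and raised each by its head with the foot kept low. In the last pictures all three are upright, with their top centres within about 1 mm of where they should be against the face.
- **Dial:** With all the columns standing, I pressed the dial and turned it clockwise. The bar's measured turn is about 1.19 rad against the 1.2 target, and the dial is back up. Locating the green mark directly was rough: the two cameras gave 130° and 112°, with the pointer at 125°. So I relied on the bar's angle.
- **Other things:** Nothing else on the bench looks moved in the last two pictures, though I did not re-measure it. The arm was clear of everything at hand-in.

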